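Refit the heat knob of the label press

ROBOT

A 6-joint arm with a two-finger parallel gripper is mounted at the origin on a cart in front of the work surface, level with it; the furniture and walls round the work are solid. World frame = base frame: x ahead of the robot, y to its left, z up, the work surface at z = 0. Lengths are in m, angles in rad, forces in N, time in s.
With the tool pointing down it reaches from about 0.425 to 0.95 m from the base axis. Payload 14.7 kg.
Tool frame: the origin (TCP) lies at the very end of the fingers, on their centre line; the grasp point (between the pads) lies 19 mm behind it (r.grip_point_offset is the distance from the TCP to the grasp point, in m); z points along the fingers, y is the line along which they close (so a half turn about z gives the same grasp; the last joint's range is limited). The gripper opens to 85 mm and grips with 20 to 120 N. Pads are 22 mm wide; open, the fingers measure 114 mm over their backs; the gripper's body (76 mm by 85 mm) begins 54 mm behind the grasp point. The pads swing forward as they close: fully open they stand 13 mm farther back than shut.
Start: joints at [1.283, 0.48, 1.596, -0, 1.065, -0.047], TCP at [0.155, 0.631, 0.231] pointing down, gripper open.
Joint ranges: [-2.75, 2.75], [-0.82, 2.05], [0.23, 2.67], [-1.56, 4.7], [0.09, 2.69], [-2.92, 2.92]. Speed limits (rad/s): [1.89, 1.89, 2.39, 3.01, 3.01, 3.01].

INTERFACE

Orientations are given as a rotation vector (axis times angle).
In Python, from workcell import sense, snapshot, calibration, r gives the robot as it stands. The module is installed in compiled form; this text tells all that it offers.
- The arm moves only by the tool arm_command, never from a script. Its arguments are lists of equal length, an entry for each row: "xyz": the shift along the world's x, y, z in mm, a list of three; "delta_rot": the turn, a rotation vector about the world's x, y, z in rad, a list of three. In form: {"xyz": [[dx, dy, dz], ...], "delta_rot": [[rx, ry, rz], ...]}. A call has 1 to 20 rows; each row is the pose to reach, as a shift and turn from the pose commanded when the call began; what a row does not reach only later rows make up. A row lasts 1/8 s, in which the tool goes at most 62.5 mm and 10.7 degrees, less where a joint would pass 70% of its speed; a pose out of reach is approached as far as the arm can. A call with a gripper value outside its range is refused whole. "hand" is the opening, from 0 (shut) to 1 (fully open), set as the call begins (left out, the last holds). The fingers move at their own pace and stop on an object; "squeeze" is the grip in N (left out, the last holds). Time passes only in rows, so rows that repeat a pose let the fingers close. It gives the time, the measured TCP pose, the force, the opening and the grip force at its end, in the units of the state.
- sense(): the state, without advancing time (a new reading comes with each control period).
- snapshot(name): name is "scene" or "side" or "wrist"; returns the picture (384x512x3 uint8, red, green, blue); there is no depth.
- calibration(name): a dict with "fx", "fy", "cx", "cy" (pixels), "xyz" and "orientation" of the camera in the world. Camera axes: x right, y down, z forward; pixel columns grow to the right and rows downward; lengths in m; the calibration is good to about 2 mm. A picture is of the moment at which its call begins: read the wrist's pose just before it. calibration takes no time and is no camera call; for the wrist camera it gives the pose at the moment of the call.
- r.sign_off(): hands the job in; it is judged then, once.
The state is a dict: "clock": time; "joint_positions": joint angles; "dq": joint speeds; "tau": joint torques, N m; "ee_pos": TCP position; "tcp_rot": TCP orientation; "ft_force": force on the tool from outside, world axes, zero at the start; "moment": the same for the moment, N m; "width": finger opening in m; "grasp_force": force on a finger pad.
Only numpy, scipy, OpenCV 4.12 (cv2) and the standard library are available. Lean on these libraries where they do the work, as an engineer would, in place of code of your own. Each camera call takes 0.05 s, during which the arm holds its last target. There are 200 camera calls.

TASK

The red heat knob has come off the white label press. Put it back on the bare spindle on top of the press: press it down gently and turn it slowly until it drops fully home over the two flats of the shaft, its white pointer then somewhere on the right-hand side of the dial. Then turn knob and shaft together clockwise until the pointer stands at the green mark, and let go. Leave the other things on the counter where they are.

Things in the scene. Friction and masses are not known exactly. Their poses are not given: they have to be found in the camera images.
- knob_centre (a point): Centre (half-way up, on the axis) of the loose red knob: a twelve-sided grip, 46 mm across its flats and 38 mm tall, solid metal, 145 to 225 g, standing upright on the counter at the start. z is up along its axis; the white pointer line runs along its own -x, from the middle of the top to the rim and down the side.
- knob_pointer (a point): Tip of the white pointer on the knob's top face, 20 mm from the knob's axis and 38 mm above its underside.
- knob_bore (a point): Middle of the knob's underside, same axes as the knob. Here opens a double-D bore 8.5 mm deep: 17.6 mm across along y, with two flats 5.3 mm either side of the axis, on the pointer's side (-x) and opposite (+x). Above it a round bore of 9 mm diameter goes on to 32.5 mm from the underside.
- press_spindle (a point): On the fixed white label press: the seat of the knob, centre of the steel collar (22 mm across) at the foot of the bare upright spindle, about 102 mm above the counter. x points to the rear of the press, so the green mark lies along -x; z is up. When home the knob's underside rests here. The black dial plate, 86 mm across, is 4 mm lower.
- d_top (a point): On the spindle's axis, 8 mm above the seat: top of its double-D part (16 mm across, two flats 4.5 mm either side of the axis). A knob not lined up stops here, guided by the nose; within about 8 degrees of the right angle it drops the last 8 mm. For that the pointer must at first face somewhere 31 to 112 degrees anticlockwise of the green mark, seen from above (not the opposite way).
- nose_tip (a point): Coned tip of the spindle, 30 mm above the seat: a round nose 8 mm thick and 22 mm tall stands on the double-D part. The spindle turns stiffly (0.05 N m) and stays where it is left; a push of 5 to 10 N while turning a knob on top of it does not drag it round. It has stops about 28 degrees clockwise past the mark and 148 degrees anticlockwise of it.
- press_mark (a point): Middle of the green mark on the dial plate, 34 mm in front of the spindle's axis. The dial lies on a control box 114 mm wide and 200 mm deep; the press's raised platen stands over 110 mm to the right (-y) of the spindle and reaches 0.22 m above the counter.
- mouse: Black desk mouse, 105x61x35 mm; bystander, origin under its middle.
- button_box: Small white carton, 55x85x30 mm; bystander, origin under its middle.
- tags_a: Banded bundle of white claim tags, 88x48x16 mm; bystander, origin under its middle.
- thread_navy: Spool of navy thread, 28 mm wide, 48 mm tall, standing; bystander, origin under its middle.

How it is judged:
On the way, in this order (a step that is already met when the one before it is completed fails the run):
1. the knob has dropped over the flats of the shaft (its underside less than 4.5 mm above the collar) (z of knob_centre in the frame of press_spindle below 0.0235 m and horizontal distance between knob_centre and press_spindle below 0.003 m and angle between knob_centre's own z axis and vertical below 0.1 rad), for 0.2 s.
2. its pointer stands at the green mark, the knob fully home (z of knob_centre in the frame of press_spindle below 0.0215 m and x of knob_pointer in the frame of press_spindle below -0.015 m and y of knob_pointer in the frame of press_spindle between -0.004 and 0.004 m), for 0.2 s.
At the end, for the whole second after the job is handed in: The knob is fully home on the spindle (its underside within 2.5 mm of the collar, within 3 mm of the axis, not tilted more than 0.1 rad), its pointer tip within 4 mm (about 11 degrees) of the line from the spindle to the green mark, released and at rest (all of step 2 and horizontal distance between knob_centre and press_spindle below 0.003 m and angle between knob_centre's own z axis and vertical below 0.1 rad); the robot touches nothing.
It fails at once if the knob is forced on the press with more than 70 N (contact force between knob and press above 70 N).
It fails at once if a bystander is moved more than 30 mm (distance of any of mouse, button_box, tags_a, thread_navy from where it was at the start of the episode above 0.03 m).
It also fails if it takes over 61 s, if anything falls off the work surface, if the arm or the gripper's body presses on something with over 40 N, if the wrist force passes 120 N, or if a joint passes its speed limit or range.

## Working session

There is one attempt and no reset: what is moved stays moved. The work goes in short steps, Python scripts to look and compute and a tool call to move; the robot and the scene stay as the last step left them, time stands still between calls to the robot, and variables do not carry over. Pictures are saved under pics/ and viewed, at most 10 in all, crops included, and the job is handed in when it is done.

Besides the shell and the picture viewer there is one more tool, called after "Emit:" by a JSON object that holds its "fn" and its "kwargs", one argument or row to a line. arm_command: Moves the arm, as the interface text tells. Its arguments: {"type":"object","properties":{"xyz":{"type":"array","items":{"type":"array","items":{"type":"number"}}},"delta_rot":{"type":"array","items":{"type":"array","items":{"type":"number"}}},"hand":{"type":"number"},"squeeze":{"type":"number"}},"required":["xyz","delta_rot"]}

```bash
mkdir -p pics; cat > h.py <<'E'
import numpy as np, cv2
from scipy.spatial.transform import Rotation as R
from workcell import sense, snapshot, calibration, r
def rot(c):
    o=np.array(c["orientation"]); return o if o.shape==(3,3) else R.from_rotvec(o).as_matrix()
def plane(c,uv,z):
    d=rot(c)@np.array([(uv[0]-c["cx"])/c["fx"],(uv[1]-c["cy"])/c["fy"],1]); p=np.array(c["xyz"])
    return p+d*(z-p[2])/d[2]
def proj(c,P):
    q=rot(c).T@(np.array(P)-np.array(c["xyz"])); return np.array([c["cx"]+c["fx"]*q[0]/q[2],c["cy"]+c["fy"]*q[1]/q[2]])
def save(n,im): cv2.imwrite("pics/"+n,cv2.cvtColor(im,cv2.COLOR_RGB2BGR))
E
python3 - <<'E'
from h import *
s=sense();print(s)
ims=[]
for n in("scene","side","wrist"):
    c=calibration(n);print(n,c);im=snapshot(n);np.save(n+".npy",im);ims.append(im)
save("scene1.png",cv2.resize(ims[0],(800,600)));save("both1.png",cv2.resize(np.hstack(ims[1:]),(800,300)))
E
```

```text
{'clock': 0.0, 'joint_positions': array([ 1.28343076e+00,  4.80815344e-01,  1.59686342e+00,  1.77989341e-05,
        1.06510216e+00, -4.65746801e-02]), 'dq': array([ 8.45717533e-05, -3.00372183e-04, -2.26227241e-03,  2.15117849e-04,
        8.56778241e-04,  1.00598731e-03]), 'tau': array([-3.20810948e-03, -9.50671005e+01, -4.30166638e+01, -2.01797716e-04,
        1.25884730e-02, -1.63828878e-05]), 'ee_pos': array([0.15484866, 0.6308673 , 0.23068699]), 'tcp_rot': array([-3.77308178e-01, -3.11863790e+00,  1.83638749e-03]), 'ft_force': array([0.40964573, 0.00747377, 0.08729362]), 'moment': array([-0.02194365, -0.03213059, -0.08768342]), 'grasp_force': 0.0, 'width': 0.08529679312283345}
scene {'fx': 389.55600405627933, 'fy': 389.55600405627933, 'cx': 262.43538570160524, 'cy': 187.52678999808472, 'xyz': array([ 0.16709572, -0.53596209,  0.76587703]), 'orientation': array([-2.20555908,  0.60368872, -0.25209065])}
side {'fx': 420.8285549759146, 'fy': 420.8285549759146, 'cx': 262.3412657277969, 'cy': 190.7148890873021, 'xyz': array([0.6019648 , 1.13102214, 0.58663833]), 'orientation': array([-0.08892248, -2.63640835,  1.64821019])}
wrist {'fx': 270.3703150877635, 'fy': 270.3703150877635, 'cx': 251.25865942501173, 'cy': 192.33378510500486, 'xyz': array([0.07522722, 0.65101826, 0.37263356]), 'orientation': array([2.25635234, 1.77110275, 0.29209365])}
```

View pics/scene1.png

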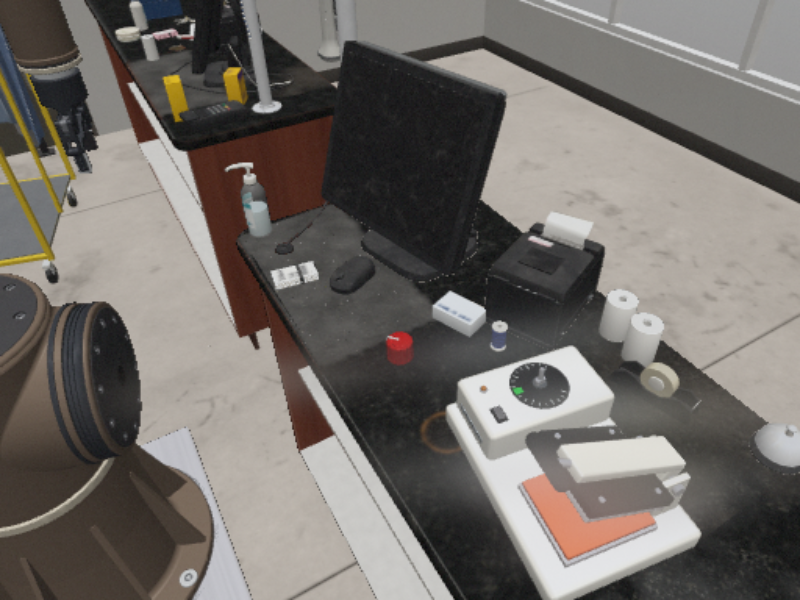

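View pics/both1.png

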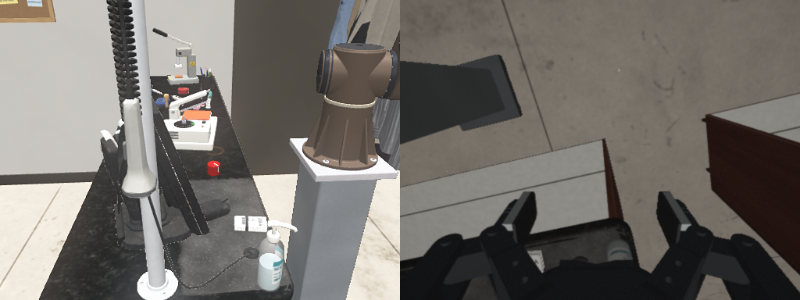

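The scene view (800x600 scale) shows the red knob at about (400,348) with its pointer to the left. The spindle is at (541,378), the green mark at (517,391), and the platen is on the near side. The side view shows the knob at (214,168).

```bash
cat >> h.py <<'E'
def mask(im,col):
    h=cv2.cvtColor(im,cv2.COLOR_RGB2HSV)
    if col=="red": return ((h[...,0]<6)|(h[...,0]>174))&(h[...,1]>170)&(h[...,2]>90)
    if col=="green": return (h[...,0]>45)&(h[...,0]<80)&(h[...,1]>130)&(h[...,2]>80)
def blobs(m,amin=8):
    n,l,st,ce=cv2.connectedComponentsWithStats(m.astype(np.uint8)); return [(st[i].tolist(),ce[i].round(1).tolist()) for i in range(1,n) if st[i][4]>=amin]
E
python3 - <<'E'
from h import *
c=calibration("scene");im=np.load("scene.npy")
k=.64
f=lambda u,v,z:plane(c,(u*k,v*k),z).round(4)
print("red",blobs(mask(im,"red"),30));print("green",blobs(mask(im,"green"),4))
print("redside",blobs(mask(np.load("side.npy"),"red"),15))
print("knob top",f(400,341,.038),"pointer rim",f(387,339,.038))
for b in blobs(mask(im,"green"),4): print("mark",plane(c,b[1],.098))
print("dial c",f(539.5,385.5,.098),"tip",f(541,368,.132))
for n,u,v in(("thread top",499,325),("carton",459,313),("mouse",353,274),("tags",295,275),("platen handle",625,455)):print(n,f(u,v,.03))
print("box corners",[f(u,v,.095) for u,v in((459,390),(570,350),(611,393),(497,440))])
print("monitor base",f(430,262,.0),f(365,243,0))
save("crop1.png",np.hstack([cv2.resize(im[205:245,235:275],(400,400),interpolation=cv2.INTER_CUBIC),cv2.resize(im[222:272,320:370],(400,400),interpolation=cv2.INTER_CUBIC)]))
E
```

```text
red [([248, 212, 16, 12, 131], [255.7, 218.0])]
green [([329, 248, 6, 4, 18], [331.3, 249.4])]
redside [([266, 206, 16, 19, 233], [272.7, 215.1])]
knob top [0.5069 0.1146 0.038 ] pointer rim [0.4903 0.1303 0.038 ]
mark [ 0.57402862 -0.11134824  0.098     ]
dial c [ 0.6055 -0.1212  0.098 ] tip [ 0.6055 -0.1183  0.132 ]
thread top [0.6785 0.0662 0.03  ]
carton [0.6361 0.1288 0.03  ]
mouse [0.5228 0.3302 0.03  ]
tags [0.4247 0.3867 0.03  ]
platen handle [ 0.6707 -0.2415  0.03  ]
box corners [array([ 0.5039, -0.0667,  0.095 ]), array([ 0.6924, -0.0877,  0.095 ]), array([ 0.6848, -0.1822,  0.095 ]), array([ 0.4992, -0.1644,  0.095 ])]
monitor base [0.691  0.3178 0.    ] [0.6067 0.4489 0.    ]
```

View pics/crop1.png

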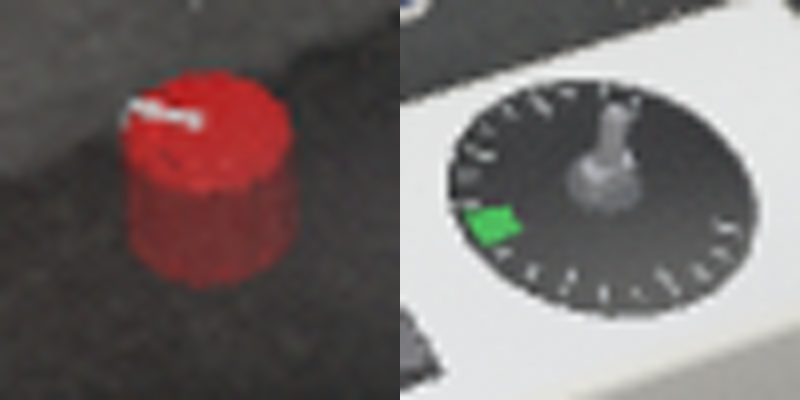

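The left crop shows the knob's top centre at about px (255.7,218), with the pointer towards its left rim. The right crop shows the spindle's double-D seat and the green mark at about px (331.3,249.4). I'll move over the knob for a closer look.

Emit:
{"fn": "arm_command", "kwargs": {
  "xyz": [
    [350, -515, -60],
    [350, -515, -60],
    [350, -515, -60],
    [350, -515, -60],
    [350, -515, -60],
    [350, -515, -60],
    [350, -515, -60],
    [350, -515, -60],
    [350, -515, -60],
    [350, -515, -60],
    [350, -515, -60],
    [350, -515, -60],
    [350, -515, -60],
    [350, -515, -60]
  ],
  "delta_rot": [
    [0, 0, -1.55],
    [0, 0, -1.55],
    [0, 0, -1.55],
    [0, 0, -1.55],
    [0, 0, -1.55],
    [0, 0, -1.55],
    [0, 0, -1.55],
    [0, 0, -1.55],
    [0, 0, -1.55],
    [0, 0, -1.55],
    [0, 0, -1.55],
    [0, 0, -1.55],
    [0, 0, -1.55],
    [0, 0, -1.55]
  ],
  "hand": 1,
  "squeeze": 40
}}

```text
clock: 1.9
ee_pos: [0.5045, 0.1173, 0.1715]
tcp_rot: [2.45, 1.966, 0.0]
ft_force: [0.1, 0.6, -0.7]
width: 0.0853
grasp_force: 0.0
```

```bash
python3 - <<'E'
from h import *
s=sense();print(s["clock"],s["ee_pos"],s["tcp_rot"])
c=calibration("wrist");im=snapshot("wrist");np.save("w2.npy",im);import pickle;pickle.dump(c,open("w2.pkl","wb"))
m=mask(im,"red");b=blobs(m,50);print(b)
save("w2.png",cv2.resize(im,(800,600)))
E
```

```text
1.9 [0.50452948 0.11730532 0.17149098] [2.45007964e+00 1.96633180e+00 2.91445829e-04]
[([233, 154, 43, 47, 1108], [255.9, 179.6])]
```

View pics/w2.png

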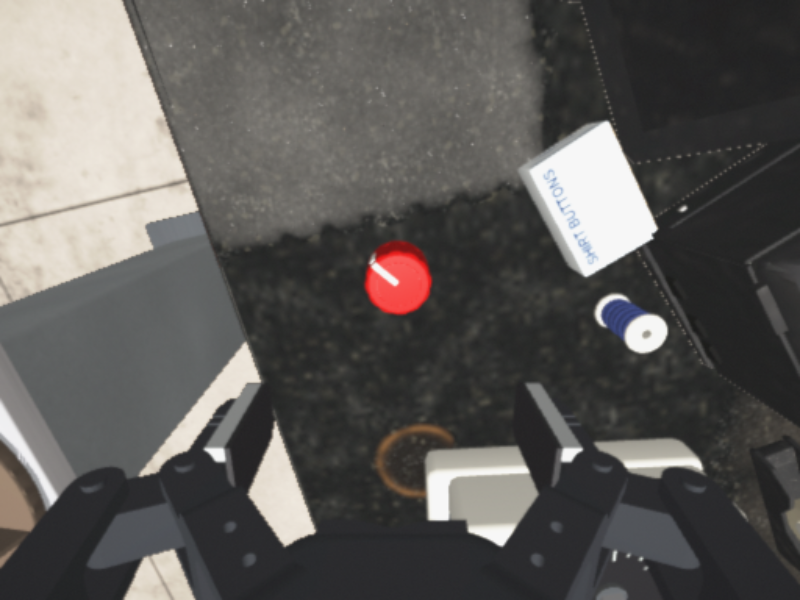

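The wrist view shows the knob's top face centred at about (398,282) in the 800-scale picture. The pointer runs from (397,284) to (372,260).

```bash
cat >> h.py <<'E'
def knob(im,c,ztop,amin=50):
    """centre and pointer direction of the bright top face"""
    m=mask(im,"red"); h=cv2.cvtColor(im,cv2.COLOR_RGB2HSV)
    n,l,st,ce=cv2.connectedComponentsWithStats(m.astype(np.uint8)); i=1+np.argmax(st[1:,4])
    m=l==i; v=h[...,2][m]; t,_=cv2.threshold(v.reshape(-1,1),0,255,cv2.THRESH_OTSU)
    top=(m&(h[...,2]>t)).astype(np.uint8)
    cs,_=cv2.findContours(top,cv2.RETR_EXTERNAL,cv2.CHAIN_APPROX_NONE); k=cv2.convexHull(max(cs,key=cv2.contourArea)).reshape(-1,2)
    W=np.array([plane(c,p,ztop)[:2] for p in k]); (x,y),rad=cv2.minEnclosingCircle((W*1000).astype(np.float32))
    hull=np.zeros(m.shape,np.uint8); cv2.fillConvexPoly(hull,cv2.convexHull(k),1); 
    wh=(hull>0)&(h[...,1]<120)&(h[...,2]>150); ys,xs=np.nonzero(wh)
    P=np.array([plane(c,p,ztop)[:2]*1000 for p in zip(xs,ys)])
    out=dict(c=(x,y),r=rad,t=t,n=len(xs))
    if len(P)>5:
        vx,vy,x0,y0=cv2.fitLine(P.astype(np.float32),cv2.DIST_L2,0,.01,.01).ravel()
        d=np.array([vx,vy]); d*=np.sign(d@(P.mean(0)-[x,y])); out["ang_line"]=np.degrees(np.arctan2(d[1],d[0])); q=P.mean(0)-[x,y]; out["ang_mean"]=np.degrees(np.arctan2(q[1],q[0])); out["off"]=float(d[0]*(y-y0)-d[1]*(x-x0))
    return out
E
python3 - <<'E'
from h import *;import pickle
c=pickle.load(open("w2.pkl","rb"));im=np.load("w2.npy");print(knob(im,c,.038))
k=.64;print(plane(c,(398.5*k,281.5*k),.038),plane(c,(372*k,260*k),.038))
c=calibration("scene");print(knob(np.load("scene.npy"),c,.038))
E
```

```text
{'c': (509.4744873046875, 118.52278900146484), 'r': 22.198570251464844, 't': 187.0, 'n': 102, 'ang_line': np.float32(127.35443), 'ang_mean': np.float64(131.6636870286244), 'off': -0.841407299041748}
[0.51009709 0.11950234 0.038     ] [0.49600014 0.13788535 0.038     ]
{'c': (506.060546875, 117.26155853271484), 'r': 20.594985961914062, 't': 161.0, 'n': 8, 'ang_line': np.float32(134.89423), 'ang_mean': np.float64(115.04263658126027), 'off': 4.030550003051758}
```

Emit:
{"fn": "arm_command", "kwargs": {
  "xyz": [
    [4, 2, -60],
    [4, 2, -110],
    [4, 2, -145],
    [4, 2, -165],
    [4, 2, -165],
    [4, 2, -165]
  ],
  "delta_rot": [
    [0, 0, -0.165],
    [0, 0, -0.165],
    [0, 0, -0.165],
    [0, 0, -0.165],
    [0, 0, -0.165],
    [0, 0, -0.165]
  ]
}}

```text
clock: 2.7
ee_pos: [0.5093, 0.1186, 0.0071]
tcp_rot: [2.605, 1.756, 0.001]
ft_force: [0.2, 0.5, 0.3]
width: 0.0853
grasp_force: 0.0
```

Emit:
{"fn": "arm_command", "kwargs": {
  "xyz": [
    [0, 0, 0],
    [0, 0, 0],
    [0, 0, 0],
    [0, 0, 0],
    [0, 0, 0],
    [0, 0, 0]
  ],
  "delta_rot": [
    [0, 0, 0],
    [0, 0, 0],
    [0, 0, 0],
    [0, 0, 0],
    [0, 0, 0],
    [0, 0, 0]
  ],
  "hand": 0,
  "squeeze": 40
}}

```text
clock: 3.45
ee_pos: [0.5094, 0.1183, 0.0071]
tcp_rot: [2.605, 1.755, 0.002]
ft_force: [-0.9, 1.4, 12.5]
width: 0.0451
grasp_force: 39.5
```

```bash
python3 - <<'E'
from h import *
s=sense();y=R.from_rotvec(s["tcp_rot"]).as_matrix()[:,1]
print(s["clock"],s["ee_pos"],s["tcp_rot"],s["width"],s["grasp_force"],s["ft_force"],"yaw",np.degrees(np.arctan2(y[1],y[0])))
c=calibration("wrist");im=snapshot("wrist");print(blobs(mask(im,"red"),30));print(knob(im,c,.038))
save("w3.png",cv2.resize(im,(800,600)))
E
```

```text
3.45 [0.5093995  0.11831868 0.00713512] [2.60508185e+00 1.75510474e+00 1.63734098e-03] 0.04511073428631679 39.47131731547415 [-0.87262613  1.42209515 12.48525645] yaw -22.061870299028023
[([206, 210, 91, 105, 6965], [253.1, 263.8])]
{'c': (510.4330139160156, 119.16757202148438), 'r': 21.725784301757812, 't': 160.0, 'n': 366, 'ang_line': np.float32(127.19732), 'ang_mean': np.float64(136.49482403314616), 'off': -1.8020439147949219}
```

View pics/w3.png

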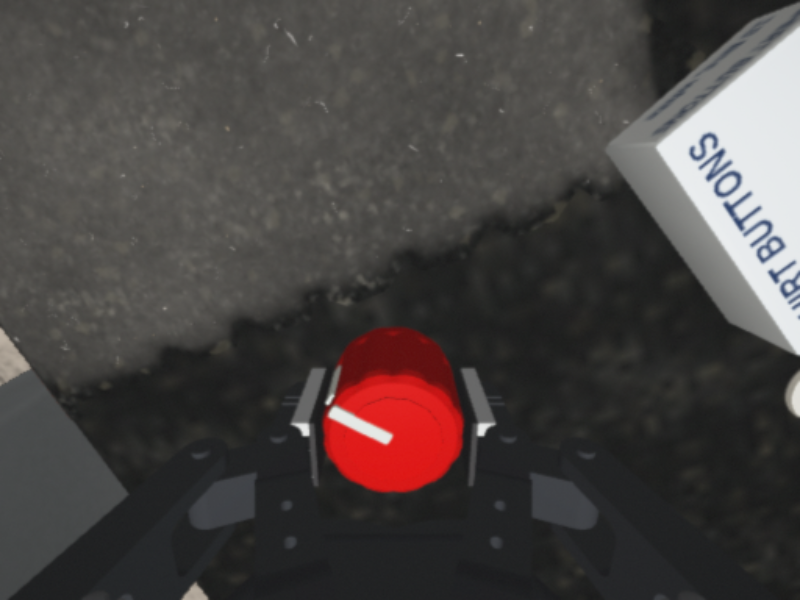

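The knob is held flat-to-flat, with its pointer at yaw+150° and its top face at about (393,433) in the 800-scale picture. Next I'll lift it and look at the spindle from in front.

Emit:
{"fn": "arm_command", "kwargs": {
  "xyz": [
    [0, 0, 30],
    [0, 0, 90],
    [0, -20, 150],
    [21, -80, 193],
    [21, -140, 193],
    [21, -200, 193],
    [21, -237, 193],
    [21, -237, 193],
    [21, -237, 193],
    [21, -237, 193]
  ],
  "delta_rot": [
    [0, 0, 0],
    [0, 0, 0],
    [0, 0, -0.17],
    [0, 0, -0.34],
    [0, 0, -0.51],
    [0, 0, -0.68],
    [0, 0, -0.85],
    [0, 0, -1.02],
    [0, 0, -1.187],
    [0, 0, -1.187]
  ]
}}

```text
clock: 4.75
ee_pos: [0.5297, -0.1189, 0.1994]
tcp_rot: [-3.142, 0.001, 0.0]
ft_force: [-0.1, -0.4, -2.0]
width: 0.045
grasp_force: 43.0
```

```bash
python3 - <<'E'
from h import *
s=sense();y=R.from_rotvec(s["tcp_rot"]).as_matrix()[:,1]
print(s["clock"],s["ee_pos"],s["width"],s["grasp_force"],s["ft_force"],"yaw",np.degrees(np.arctan2(y[1],y[0])))
c=calibration("wrist");im=snapshot("wrist");np.save("w4.npy",im);import pickle;pickle.dump(c,open("w4.pkl","wb"))
print(knob(im,c,s["ee_pos"][2]+.031));print(blobs(mask(im,"green")))
uv=proj(c,[.6055,-.12,.11]).astype(int);print(uv)
u,v=uv;v=max(v,60);u=max(u,60);cr=im[v-60:v+60,u-60:u+60];print(u-60,v-60)
save("w4.png",np.hstack([cv2.resize(im,(400,300)),cv2.resize(cr,(400,400),interpolation=cv2.INTER_CUBIC)[:300]]) if 0 else cv2.resize(cr,(600,600),interpolation=cv2.INTER_CUBIC))
E
```

```text
4.75 [ 0.52971621 -0.11886731  0.19938475] 0.04502557219740925 43.01715608686209 [-0.13206956 -0.41652634 -1.95477256] yaw -90.04321141121169
{'c': (531.5773315429688, -118.80370330810547), 'r': 21.449302673339844, 't': 155.0, 'n': 362, 'ang_line': np.float32(60.024048), 'ang_mean': np.float64(70.04218308447219), 'off': -1.8773486614227295}
[([238, 138, 14, 16, 186], [245.1, 145.5])]
[252 110]
192 50
```

View pics/w4.png

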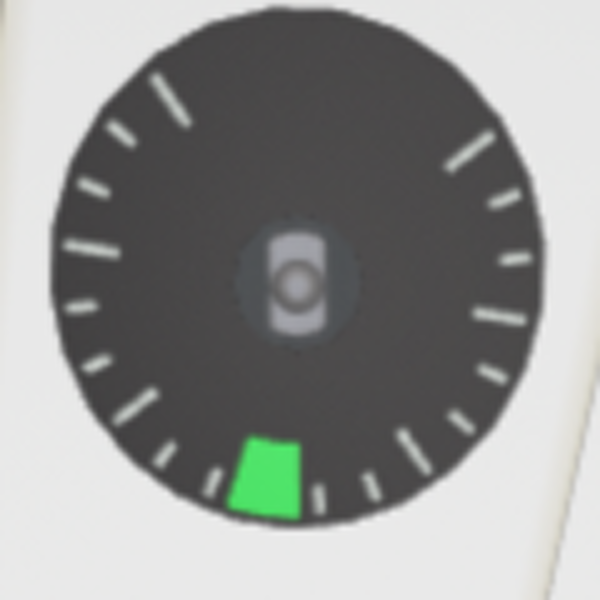

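The crop (5x; origin px 192,50) shows the dial centred near (297,268), the nose at (297,284) and the double-D's long axis almost vertical in the picture, so along world x. Its flats face ±y, so the pointer must face about -y. The mark is at (268,478).

```bash
python3 - <<'E'
from h import *;import pickle
c=pickle.load(open("w4.pkl","rb"));im=np.load("w4.npy");h=cv2.cvtColor(im,cv2.COLOR_RGB2HSV)
g=cv2.cvtColor(im,cv2.COLOR_RGB2GRAY)
dark=((g<140)|mask(im,"green")).astype(np.uint8);n,l,st,ce=cv2.connectedComponentsWithStats(dark);i=l[85,252-20];m=(l==i).astype(np.uint8);print(st[i])
cs,_=cv2.findContours(m,cv2.RETR_EXTERNAL,cv2.CHAIN_APPROX_NONE);k=cv2.convexHull(max(cs,key=cv2.contourArea)).reshape(-1,2)
W=np.array([plane(c,p,.098)[:2] for p in k])*1000
A=np.c_[2*W,np.ones(len(W))];s=np.linalg.lstsq(A,(W**2).sum(1),rcond=None)[0];print("dial",s[:2],np.sqrt(s[2]+s[0]**2+s[1]**2))
d=s[:2]
mk=plane(c,blobs(mask(im,"green"))[0][1],.098)[:2]*1000
roi=np.zeros(g.shape,bool);roi[94:119,243:260]=1
dd=roi&(g>125);ys,xs=np.nonzero(dd);P=np.array([plane(c,p,.110)[:2]*1000 for p in zip(xs,ys)])
rect=cv2.minAreaRect(P.astype(np.float32));print("D rect",rect)
v=cv2.fitLine(P.astype(np.float32),cv2.DIST_L2,0,.01,.01).ravel();print("D axis deg",np.degrees(np.arctan2(v[1],v[0])),P.mean(0))
print("nose tip",plane(c,(192+297/5,50+284/5),.132)*1000)
for q in(d,np.array(rect[0])): e=mk-q;print("mark",mk,"ang",np.degrees(np.arctan2(e[1],e[0])),np.hypot(*e))
E
```

```text
[ 202   52   99  104 7676]
dial [ 609.01703256 -118.48141747] 42.14816276605137
D rect ((608.7439575195312, -118.53003692626953), (14.77177906036377, 8.224258422851562), 0.002600595820695162)
D axis deg 0.55831796 [ 609.34376336 -118.55488132]
nose tip [ 609.01138714 -118.84264613  132.        ]
mark [ 575.24770363 -113.22085338] ang 171.14566635452098 34.17661643555295
mark [ 575.24770363 -113.22085338] ang 170.99349549474576 33.91439892748947
```

Emit:
{"fn": "arm_command", "kwargs": {
  "xyz": [
    [0, 0, 5],
    [0, 0, 5],
    [0, 15, 5],
    [10, 30, 5],
    [25, 45, 5],
    [45, 50, 5],
    [70, 50, 5],
    [95, 45, 5],
    [120, 40, 5],
    [139, 35, 0]
  ],
  "delta_rot": [
    [0, 0, 0.183],
    [0, 0, 0.366],
    [0, 0, 0.55],
    [0, 0, 0.733],
    [0, 0, 0.916],
    [0, 0, 1.1],
    [0, 0, 1.283],
    [0, 0, 1.466],
    [0, 0, 1.65],
    [0, 0, 1.833]
  ]
}}

```text
clock: 6.05
ee_pos: [0.6701, -0.0836, 0.1995]
tcp_rot: [1.899, 2.502, 0.0]
ft_force: [0.8, -0.9, -2.0]
width: 0.0454
grasp_force: 43.0
```

Emit:
{"fn": "arm_command", "kwargs": {
  "xyz": [
    [0, 0, 0],
    [0, 0, 0],
    [0, 0, 0],
    [0, 0, 0],
    [0, 0, 0],
    [0, 0, 0],
    [0, 0, 0],
    [0, 0, 0],
    [0, 0, 0],
    [0, 0, 0],
    [0, 0, 0]
  ],
  "delta_rot": [
    [0, 0, 0.183],
    [0, 0, 0.366],
    [0, 0, 0.55],
    [0, 0, 0.733],
    [0, 0, 0.916],
    [0, 0, 1.1],
    [0, 0, 1.283],
    [0, 0, 1.466],
    [0, 0, 1.65],
    [0, 0, 1.833],
    [0, 0, 1.833]
  ]
}}

```text
clock: 7.42
ee_pos: [0.6689, -0.0835, 0.1992]
tcp_rot: [0.817, -3.033, -0.0]
ft_force: [0.3, 0.1, -2.2]
width: 0.0454
grasp_force: 43.0
```

```bash
python3 - <<'E'
from h import *;import pickle
s=sense();y=R.from_rotvec(s["tcp_rot"]).as_matrix()[:,1]
print(s["clock"],s["ee_pos"],s["width"],s["ft_force"],"yaw",np.degrees(np.arctan2(y[1],y[0])),s["joint_positions"])
c=calibration("wrist");im=snapshot("wrist");np.save("w5.npy",im);pickle.dump(c,open("w5.pkl","wb"))
print(knob(im,c,s["ee_pos"][2]+.031));print(blobs(mask(im,"green")))
u,v=proj(c,[.609,-.1186,.110]).round().astype(int);print(u,v)
g=cv2.cvtColor(im,cv2.COLOR_RGB2GRAY)
dark=((g<140)|mask(im,"green")).astype(np.uint8);n,l,st,ce=cv2.connectedComponentsWithStats(dark);i=l[v-5,u-20];m=(l==i).astype(np.uint8);print(st[i])
cs,_=cv2.findContours(m,cv2.RETR_EXTERNAL,cv2.CHAIN_APPROX_NONE);k=cv2.convexHull(max(cs,key=cv2.contourArea)).reshape(-1,2)
W=np.array([plane(c,p,.098)[:2] for p in k])*1000
A=np.c_[2*W,np.ones(len(W))];q=np.linalg.lstsq(A,(W**2).sum(1),rcond=None)[0];print("dial",q[:2],np.sqrt(q[2]+q[0]**2+q[1]**2))
save("w5.png",cv2.resize(im,(800,600)))
E
```

```text
7.425 [ 0.66888032 -0.08348951  0.19923175] 0.04538469151853913 [ 0.28280295  0.05096164 -2.19789241] yaw 120.13942524268634 [-1.69127860e-01  5.44117245e-01  1.56859890e+00 -3.30424297e-05
  1.02909564e+00 -2.26593936e+00]
{'c': (668.8359375, -83.69171142578125), 'r': 21.48416519165039, 't': 155.0, 'n': 363, 'ang_line': np.float32(-89.90346), 'ang_mean': np.float64(-80.13850093153299), 'off': -1.8320425748825073}
[([269, 73, 19, 21, 224], [277.3, 82.7])]
251 117
[ 203   62   98  102 7442]
dial [ 608.73821926 -118.57227793] 42.15338481647767
```

View pics/w5.png

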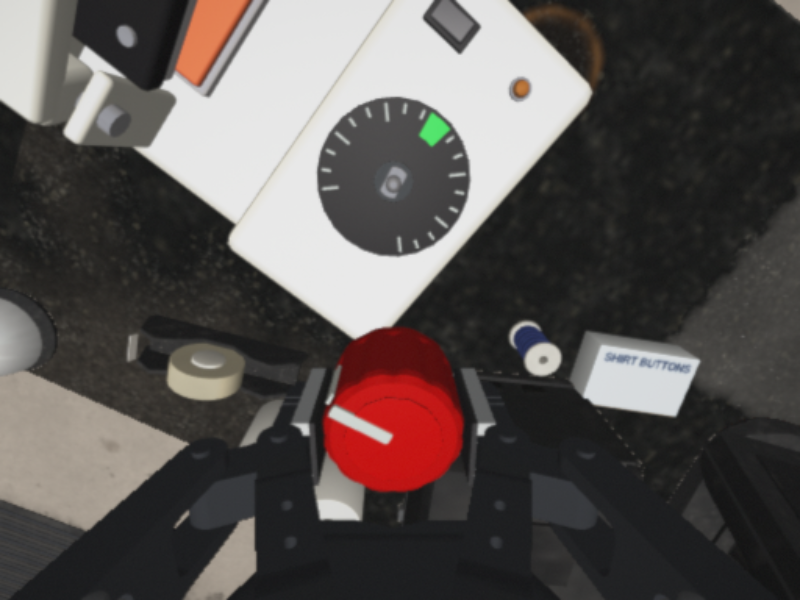

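The dial centre agrees between the two views, at (608.9,-118.5) mm, and the pointer is at about -90°, matching the flats. The knob has to shift by about (-60,-35) mm.

Emit:
{"fn": "arm_command", "kwargs": {
  "xyz": [
    [-30, -17, 0],
    [-60, -35, 0],
    [-60, -35, -25],
    [-60, -35, -50],
    [-60, -35, -55],
    [-60, -35, -55],
    [-60, -35, -55]
  ],
  "delta_rot": [
    [0, 0, 0],
    [0, 0, 0],
    [0, 0, 0],
    [0, 0, 0],
    [0, 0, 0],
    [0, 0, 0],
    [0, 0, 0]
  ]
}}

```text
clock: 8.35
ee_pos: [0.6097, -0.1188, 0.1453]
tcp_rot: [-0.811, 3.034, -0.001]
ft_force: [0.6, -0.4, -1.5]
width: 0.0452
grasp_force: 42.9
```

Emit:
{"fn": "arm_command", "kwargs": {
  "xyz": [
    [0, 0, -2],
    [0, 0, -4],
    [0, 0, -6],
    [0, 0, -8],
    [0, 0, -8]
  ],
  "delta_rot": [
    [0, 0, 0],
    [0, 0, 0],
    [0, 0, 0],
    [0, 0, 0],
    [0, 0, 0]
  ]
}}

```text
clock: 8.98
ee_pos: [0.6088, -0.1187, 0.1361]
tcp_rot: [0.812, -3.034, -0.0]
ft_force: [-0.1, -0.5, -2.6]
width: 0.0454
grasp_force: 42.9
```

Emit:
{"fn": "arm_command", "kwargs": {
  "xyz": [
    [0, 0, -2],
    [0, 0, -4],
    [0, 0, -6],
    [0, 0, -6]
  ],
  "delta_rot": [
    [0, 0, 0],
    [0, 0, 0],
    [0, 0, 0],
    [0, 0, 0]
  ]
}}

```text
clock: 9.48
ee_pos: [0.6089, -0.1187, 0.1301]
tcp_rot: [0.812, -3.034, -0.0]
ft_force: [-0.8, 0.6, -2.3]
width: 0.0457
grasp_force: 42.9
```

Emit:
{"fn": "arm_command", "kwargs": {
  "xyz": [
    [0, 0, -2],
    [0, 0, -4],
    [0, 0, -6],
    [0, 0, -8],
    [0, 0, -8]
  ],
  "delta_rot": [
    [0, 0, 0],
    [0, 0, 0],
    [0, 0, 0],
    [0, 0, 0],
    [0, 0, 0]
  ]
}}

```text
clock: 10.1
ee_pos: [0.6079, -0.1189, 0.1219]
tcp_rot: [0.812, -3.033, -0.001]
ft_force: [-5.3, -3.3, -0.6]
width: 0.045
grasp_force: 43.3
```

Emit:
{"fn": "arm_command", "kwargs": {
  "xyz": [
    [-1, -0.6, 0],
    [-1, -0.6, -1],
    [-1, -0.6, -2],
    [-1, -0.6, -3],
    [-1, -0.6, -3]
  ],
  "delta_rot": [
    [0, 0, 0],
    [0, 0, 0],
    [0, 0, 0],
    [0, 0, 0],
    [0, 0, 0]
  ]
}}

```text
clock: 10.72
ee_pos: [0.6078, -0.1193, 0.1191]
tcp_rot: [0.813, -3.034, -0.0]
ft_force: [-2.5, -0.0, -1.1]
width: 0.0451
grasp_force: 43.2
```

Emit:
{"fn": "arm_command", "kwargs": {
  "xyz": [
    [0, 0, -1],
    [0, 0, -2],
    [0, 0, -3],
    [0, 0, -3]
  ],
  "delta_rot": [
    [0, 0, 0],
    [0, 0, 0],
    [0, 0, 0],
    [0, 0, 0]
  ]
}}

```text
clock: 11.22
ee_pos: [0.6078, -0.1193, 0.1161]
tcp_rot: [0.812, -3.034, -0.0]
ft_force: [-4.4, 0.3, 0.2]
width: 0.0454
grasp_force: 43.3
```

Emit:
{"fn": "arm_command", "kwargs": {
  "xyz": [
    [-0.8, 0, 0],
    [-0.8, 0, -1],
    [-0.8, 0, -2],
    [-0.8, 0, -2]
  ],
  "delta_rot": [
    [0, 0, 0],
    [0, 0, 0],
    [0, 0, 0],
    [0, 0, 0]
  ]
}}

```text
clock: 11.72
ee_pos: [0.6074, -0.1194, 0.1143]
tcp_rot: [-0.812, 3.034, -0.0]
ft_force: [-0.4, -0.2, -2.5]
width: 0.0449
grasp_force: 43.1
```

Emit:
{"fn": "arm_command", "kwargs": {
  "xyz": [
    [0, 0, -1],
    [0, 0, -2],
    [0, 0, -3],
    [0, 0, -3]
  ],
  "delta_rot": [
    [0, 0, 0],
    [0, 0, 0],
    [0, 0, 0],
    [0, 0, 0]
  ]
}}

```text
clock: 12.22
ee_pos: [0.6071, -0.1193, 0.1112]
tcp_rot: [0.812, -3.035, -0.0]
ft_force: [-1.1, 1.1, -1.9]
width: 0.0453
grasp_force: 43.1
```

Emit:
{"fn": "arm_command", "kwargs": {
  "xyz": [
    [0, 0, -1],
    [0, 0, -2],
    [0, 0, -2]
  ],
  "delta_rot": [
    [0, 0, 0],
    [0, 0, 0],
    [0, 0, 0]
  ]
}}

```text
clock: 12.6
ee_pos: [0.6072, -0.1193, 0.1093]
tcp_rot: [-0.813, 3.035, -0.0]
ft_force: [-0.1, 1.0, -2.3]
width: 0.0456
grasp_force: 43.2
```

Emit:
{"fn": "arm_command", "kwargs": {
  "xyz": [
    [0, 0, -0.5],
    [0, 0, -1],
    [0, 0, -1]
  ],
  "delta_rot": [
    [0, 0, 0],
    [0, 0, 0],
    [0, 0, 0]
  ]
}}

```text
clock: 12.98
ee_pos: [0.6073, -0.1194, 0.1091]
tcp_rot: [-0.812, 3.034, -0.0]
ft_force: [-4.0, 0.7, 11.9]
width: 0.0451
grasp_force: 44.7
```

Emit:
{"fn": "arm_command", "kwargs": {
  "xyz": [
    [0, 0, -0.5],
    [0, 0, -1],
    [0, 0, -1]
  ],
  "delta_rot": [
    [0, 0, 0],
    [0, 0, 0],
    [0, 0, 0]
  ]
}}

```text
clock: 13.35
ee_pos: [0.6073, -0.1193, 0.1089]
tcp_rot: [-0.812, 3.034, -0.001]
ft_force: [-8.3, 1.9, 25.2]
width: 0.0457
grasp_force: 46.3
```

The knob is fully down on the collar. I'll ease off the push and turn clockwise.

Emit:
{"fn": "arm_command", "kwargs": {
  "xyz": [
    [-0.5, 0, 1],
    [-0.5, 0, 1],
    [-0.5, 0, 1],
    [-0.5, 0, 1],
    [-0.5, 0, 1],
    [-0.5, 0, 1],
    [-0.5, 0, 1],
    [-0.5, 0, 1],
    [-0.5, 0, 1],
    [-0.5, 0, 1]
  ],
  "delta_rot": [
    [0, 0, 0],
    [0, 0, -0.07],
    [0, 0, -0.14],
    [0, 0, -0.21],
    [0, 0, -0.28],
    [0, 0, -0.35],
    [0, 0, -0.42],
    [0, 0, -0.5],
    [0, 0, -0.58],
    [0, 0, -0.58]
  ]
}}

```text
clock: 14.6
ee_pos: [0.607, -0.1191, 0.1091]
tcp_rot: [0.091, 3.139, 0.0]
ft_force: [-2.2, 3.5, 10.2]
width: 0.0452
grasp_force: 44.5
```

```bash
cat >> h.py <<'E'
def report():
    s=sense();y=R.from_rotvec(s["tcp_rot"]).as_matrix()[:,1]
    print(s["clock"],s["ee_pos"].round(4),s["width"].round(4),s["ft_force"].round(1),s["moment"].round(2),"yaw",np.degrees(np.arctan2(y[1],y[0])).round(2),s["joint_positions"].round(3))
    c=calibration("wrist");im=snapshot("wrist");np.save("last.npy",im)
    print(knob(im,c,.140));print(blobs(mask(im,"green")))
    b=blobs(mask(im,"green"),20)
    if b: print("mark",plane(c,b[0][1],.098)*1000)
    return im,c
E
python3 -c "from h import *;report()"
```

```text
Traceback (most recent call last):
  File "h.py", line 36, in report
    print(s["clock"],s["ee_pos"].round(4),s["width"].round(4),s["ft_force"].round(1),s["moment"].round(2),"yaw",np.degrees(np.arctan2(y[1],y[0])).round(2),s["joint_positions"].round(3))
                                          ^^^^^^^^^^^^^^^^
AttributeError: 'float' object has no attribute 'round'
```

```bash
sed -i 's/s\["width"\].round(4)/round(s["width"],4)/' h.py; python3 -c "from h import *;report()"
```

```text
14.6 [ 0.607  -0.1191  0.1091] 0.0452 [-2.2  3.5 10.2] [ 0.7   0.4  -0.07] yaw 86.66 [-2.430e-01  5.770e-01  1.778e+00  1.000e-03  7.860e-01 -1.756e+00]
{'c': (608.1549682617188, -118.92864990234375), 'r': 20.062358856201172, 't': 137.0, 'n': 269, 'ang_line': np.float32(-124.48766), 'ang_mean': np.float64(-118.04568712248927), 'off': -1.1281976699829102}
[([248, 178, 22, 23, 413], [257.5, 188.4])]
mark [ 574.83935997 -113.1714228    98.        ]
```

Emit:
{"fn": "arm_command", "kwargs": {
  "xyz": [
    [0, 0.5, 0.2],
    [0, 0.5, 0.2],
    [0, 0.5, 0.2],
    [0, 0.5, 0.2],
    [0, 0.5, 0.2],
    [0, 0.5, 0.2],
    [0, 0.5, 0.2],
    [0, 0.5, 0.2],
    [0, 0.5, 0.2],
    [0, 0.5, 0.2],
    [0, 0.5, 0.2],
    [0, 0.5, 0.2],
    [0, 0.5, 0.2],
    [0, 0.5, 0.2],
    [0, 0.5, 0.2]
  ],
  "delta_rot": [
    [0, 0, -0.08],
    [0, 0, -0.16],
    [0, 0, -0.24],
    [0, 0, -0.32],
    [0, 0, -0.4],
    [0, 0, -0.48],
    [0, 0, -0.56],
    [0, 0, -0.64],
    [0, 0, -0.72],
    [0, 0, -0.8],
    [0, 0, -0.88],
    [0, 0, -0.96],
    [0, 0, -1.04],
    [0, 0, -1.12],
    [0, 0, -1.12]
  ]
}}

```text
clock: 16.52
ee_pos: [0.6075, -0.1183, 0.1091]
tcp_rot: [1.745, 2.611, 0.002]
ft_force: [2.0, 5.8, 5.2]
width: 0.0456
grasp_force: 43.9
```

```bash
python3 - <<'E'
from h import *
im,c=report();save("w6.png",cv2.resize(im,(800,600)))
E
```

```text
16.525 [ 0.6075 -0.1183  0.1091] 0.0456 [2.  5.8 5.2] [ 1.1  -0.21  0.02] yaw 22.49 [-2.420e-01  5.770e-01  1.778e+00  1.000e-03  7.850e-01 -6.350e-01]
{'c': (607.9031982421875, -117.2372055053711), 'r': 21.419973373413086, 't': 148.0, 'n': 355, 'ang_line': np.float32(172.86674), 'ang_mean': np.float64(-176.91135063783068), 'off': -1.8919535875320435}
[([191, 200, 27, 25, 384], [204.2, 212.9])]
mark [ 575.01267402 -112.97875056   98.        ]
```

View pics/w6.png

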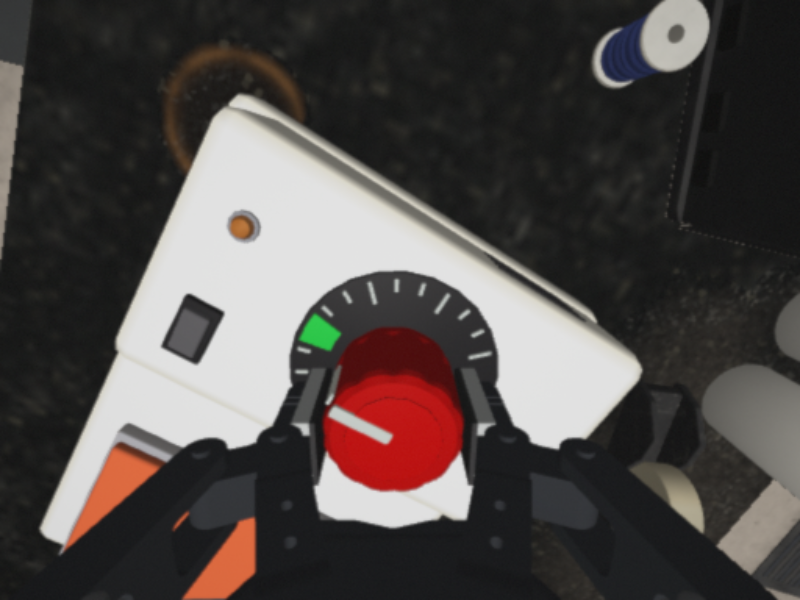

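The pointer stands at about 172.7°, against about 171° for the mark. I'll trim the last 2°, relax the side forces and release.

Emit:
{"fn": "arm_command", "kwargs": {
  "xyz": [
    [0.3, 0.8, 0.2],
    [0.3, 0.8, 0.2],
    [0.3, 0.8, 0.2],
    [0.3, 0.8, 0.2]
  ],
  "delta_rot": [
    [0, 0, -0.035],
    [0, 0, -0.035],
    [0, 0, -0.035],
    [0, 0, -0.035]
  ]
}}

```text
clock: 17.08
ee_pos: [0.6075, -0.1182, 0.1091]
tcp_rot: [1.789, 2.581, 0.001]
ft_force: [1.2, 1.6, 6.4]
width: 0.0451
grasp_force: 43.9
```

Emit:
{"fn": "arm_command", "kwargs": {
  "xyz": [
    [0, 0, 0],
    [0, 0, 0],
    [0, 0, 0],
    [0, 0, 0],
    [0, 0, 0]
  ],
  "delta_rot": [
    [0, 0, 0],
    [0, 0, 0],
    [0, 0, 0],
    [0, 0, 0],
    [0, 0, 0]
  ],
  "hand": 1
}}

```text
clock: 17.7
ee_pos: [0.607, -0.118, 0.1087]
tcp_rot: [-1.789, -2.582, 0.0]
ft_force: [0.9, 0.5, 0.2]
width: 0.0853
grasp_force: 0.0
```

Emit:
{"fn": "arm_command", "kwargs": {
  "xyz": [
    [0, 0, 10],
    [0, 0, 40],
    [0, 0, 80],
    [0, 0, 110],
    [0, 0, 110],
    [0, 0, 110]
  ],
  "delta_rot": [
    [0, 0, 0],
    [0, 0, 0],
    [0, 0, 0],
    [0, 0, 0],
    [0, 0, 0],
    [0, 0, 0]
  ]
}}

```text
clock: 18.45
ee_pos: [0.6067, -0.118, 0.2187]
tcp_rot: [-1.789, -2.582, 0.0]
ft_force: [-0.7, 0.1, -0.4]
width: 0.0855
grasp_force: 0.0
```

```bash
python3 - <<'E'
from h import *
im,c=report();save("w7.png",cv2.resize(im,(800,600)))
s=snapshot("scene");cs=calibration("scene");print("scene",knob(s,cs,.140))
E
```

```text
18.45 [ 0.6067 -0.118   0.2187] 0.0855 [-0.7  0.1 -0.4] [0.02 0.01 0.01] yaw 20.57 [-0.241  0.448  1.686 -0.     1.007 -0.6  ]
{'c': (608.6326904296875, -118.51599884033203), 'r': 20.424793243408203, 't': 178.0, 'n': 116, 'ang_line': np.float32(170.68436), 'ang_mean': np.float64(173.56262616965554), 'off': -0.5436646938323975}
[([215, 164, 16, 15, 149], [222.4, 171.4])]
mark [ 575.20063968 -113.18428108   98.        ]
scene {'c': (605.2890625, -121.49494934082031), 'r': 19.61408233642578, 't': 170.0, 'n': 3}
```

View pics/w7.png

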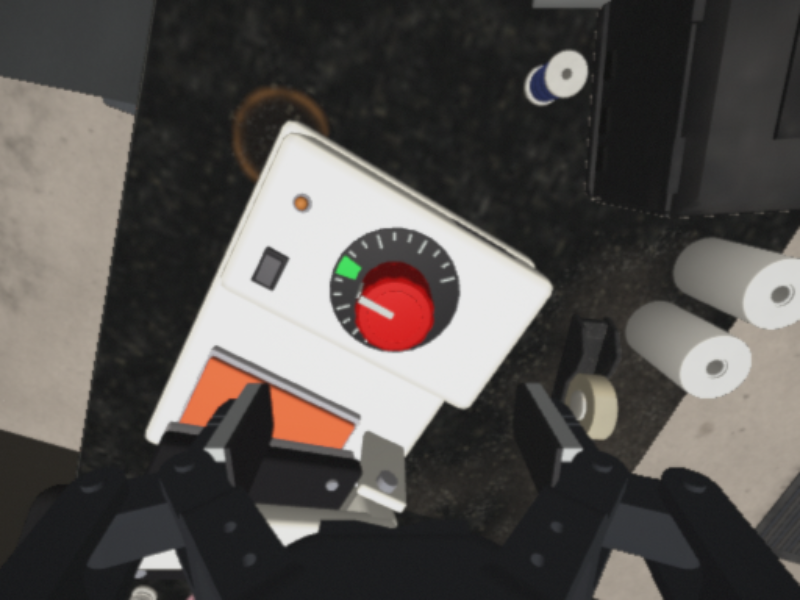

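The knob is seated and upright, with its pointer at 170.7° against the mark at 170.9°. The gripper is clear.

```bash
python3 -c "from workcell import r;print(r.sign_off())"
```

```text
the job is handed in; nothing more can be done
None
```

The knob is back on the spindle, fully home by measurement, with its pointer within about 1° of the green mark and released; I handed the job in at about 18.5 s of the 61 s, but the sign-off gave no verdict.

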